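# Hold the inspection torch over the chip

### The arm

A 6-joint arm with a two-finger parallel gripper is mounted at the origin on the work surface. World frame = base frame: x ahead of the robot, y to its left, z up, the work surface at z = 0. Lengths are in m, angles in rad, forces in N, time in s.
With the tool pointing down it reaches from about 0.275 to 0.775 m from the base axis. Payload 14.6 kg.
Tool frame: the origin (TCP) lies midway between the tips of the shut fingers; the grasp point (between the pads) lies 19 mm behind it; z points along the fingers, y is the line along which they close (so a half turn about z gives the same grasp; the last joint's range is limited). The gripper opens to 85 mm and grips with 20 to 120 N. Pads are 22 mm wide; open, the fingers measure 114 mm over their backs; the gripper's body (76 mm by 85 mm) begins 54 mm behind the grasp point. The pads swing forward as they close: fully open they stand 13 mm farther back than shut.
Start: joints at [-1.418, 0.263, -0.048, 1.259, 0, 1.415], TCP at [0.159, -0.5, 0.231] pointing down, gripper open.
Joint ranges: [-2.65, 2.65], [-0.89, 1.7], [-1.18, 1.37], [-2.13, 2.11], [-1.35, 1.29], [-3.14, 3.14]. Speed limits (rad/s): [1.89, 1.89, 2.57, 2.79, 3.14, 3.14].

### API

Orientations are given as a unit quaternion [x, y, z, w].
In Python, from workcell import sense, optics, ticket gives the robot as it stands.
- The arm moves only by the tool move_arm, never from a script. Its argument "targets" is a list that holds one entry, the list of rows, each a list of 7 numbers: the opening, from -1 (shut) to 1 (fully open), then the shift along the tool's x, y, z in cm, then the turn, a rotation vector about the tool's x, y, z in rad. A call has 1 to 12 rows; each row is the pose to reach, as a shift and turn from the pose commanded when the call began, along the tool's axes at that moment; what a row does not reach only later rows make up. A row lasts 1/8 s, in which the tool goes at most 62.5 mm and 10.7 degrees, less where a joint would pass 70% of its speed; a pose out of reach is approached as far as the arm can. A call with a gripper value outside its range is refused whole. The fingers move at their own pace and stop on an object; the grip force is fixed at half the most. Time passes only in rows, so rows that repeat a pose let the fingers close. It gives the time, the measured TCP pose, the force, the opening and the grip force at its end, in the units of the state.
- sense(): the state, without advancing time (a new reading comes with each control period).
- optics.capture(name): name is "scene" or "top" or "wrist"; returns a dict with "color" (480x640x3 uint8, red, green, blue), "vfov" (degrees; the focal length in pixels is half the picture's height over the tangent of half this angle, whatever the lens; pixels are square), "cx", "cy" (the principal point, pixels), "extrinsics" (4x4, takes a point from world to camera coordinates). Camera axes: x right, y up, looking along -z (the intrinsics and any distortion apply to the point x, -y, -z); pixel columns grow to the right and rows downward; lengths in m; the calibration is good to about 2 mm. A picture is of the moment at which its call begins. There is no depth.
- ticket.sign_off(): hands the job in; it is judged then, once.
The state is a dict: "t": time; "q": joint angles; "qd": joint speeds; "effort": joint torques, N m; "tcp_pos": TCP position; "orientation": TCP orientation; "wrist_force": force on the tool from outside, world axes, zero at the start; "torque": the same for the moment, N m; "grip_width": finger opening in m; "gripper_force": force on a finger pad.
Only numpy, scipy, OpenCV 4.12 (cv2) and the standard library are available. Lean on these libraries where they do the work, as an engineer would, in place of code of your own. Each camera call takes 0.05 s, during which the arm holds its last target. There are 200 camera calls.

### The job

Pull the small inspection torch out of its leaning snap-in dock, turn it until it hangs upright with its lens facing straight down, and hold it with the lens about 10 cm above the middle of the large square chip on the circuit board, so that the soldering can be looked at. Do not touch the circuit board, and leave the tape roll, the drink cup and the screwdriver as they are. Finish while still holding the torch there, steady, in the gripper.

Things in the scene. Friction and masses are not known exactly. Their poses are not given: they have to be found in the camera images.
- torch: Pen-sized torch, 145 mm long, 60 to 130 g, round. Origin: middle of the flat lens; z runs along it from lens to tail. Aluminium head, diameter 28 mm, up to 28 mm from the lens; conical shoulder to 34.5 mm; black barrel, diameter 22 mm (trim rings 23), to 140 mm; rubber button to 145 mm. Starts lens down in the dock, tail leaning 40 degrees from vertical towards the dock's -x (the robot's side).
- dock: Fixed dock, origin under its grey base plate, 130 (x) by 85 (y) by 8 mm, z up. Black square socket, 38 mm outside, 30 inside, 46 deep, leaning 40 degrees to the dock's -x. Two sprung balls at its y sides snap behind the torch's shoulder: pull straight along the torch's axis with about 10 N (at most 15) over the first 12 mm, then it slides freely; the lens is out after 46 mm.
- dock_seat (a point): Middle of the socket's floor, where the lens rests at the start: 30 mm along the dock's x and 32 mm above the table.
- circuit: Fixed circuit board, dark green, 115 mm (x) by 78 mm (y), on a plywood base 140 mm by 100 mm. Origin at the middle of the base's underside on the table, z up. The tallest component reaches 27 mm above the table.
- chip (a point): Middle of the top face of the large square dark chip, 26 by 26 mm with metal legs on all four sides, the biggest component on the board; it lies 22 mm along x and 10 mm along y from the middle of the circuit board, 20 mm above the table.
- tape: Loose roll of masking tape lying flat, 90 mm in diameter, 24 mm high; origin at the middle of its underside. Leave alone.
- cup: Loose closed brown cardboard drink cup with a lid, 72 mm in diameter, 105 mm tall; origin at the middle of its underside. Leave alone.
- screwdriver: Loose screwdriver lying on the table along its x axis, about 200 mm long, 26 mm high at the handle (at -x); origin under its middle. Leave alone.
Not all that is in view belongs to the job. What is shaped like the circuit but pink is not meant. There is more than one size of the torch; the one meant has the size given above.

How it is judged:
On the way:
1. the torch has been pulled out of the dock and is held in the gripper (distance between torch and dock_seat above 0.048 m and contact force between torch and the fingers above 1 N and contact force between torch and dock below 0.3 N), for 0.2 s.
At the end, for the whole second after the job is handed in: The torch is held by the fingers, touching neither dock nor board, at rest, its axis within 0.2 rad of vertical with the lens down, the lens 60 to 140 mm above the chip's top and within 25 mm sideways of the chip's middle (horizontal distance between torch and chip below 0.025 m and height (world z) of torch between 0.08 and 0.16 m and angle between torch's own z axis and vertical below 0.2 rad and contact force between torch and the fingers above 1 N and contact force between torch and dock below 0.3 N and contact force between torch and circuit below 0.3 N and linear speed of torch below 0.03 m/s and angular speed of torch below 0.2 rad/s); the arm keeps its last pose, push and grip.
It fails at once if the circuit board is touched (contact force between circuit and anything else above 1 N).
It fails at once if the tape roll is pushed away or knocked over (distance of tape from where it was at the start of the episode above 0.02 m or angle between tape's own z axis and vertical above 0.4 rad).
It fails at once if the drink cup is pushed away or knocked over (distance of cup from where it was at the start of the episode above 0.02 m or angle between cup's own z axis and vertical above 0.4 rad).
It fails at once if the screwdriver is pushed away or knocked over (distance of screwdriver from where it was at the start of the episode above 0.02 m).
It also fails if it takes over 46 s, if anything falls off the work surface, if the arm or the gripper's body presses on something with over 40 N, if the wrist force passes 120 N, or if a joint passes its speed limit or range.

## Working session

There is one attempt and no reset: what is moved stays moved. The work goes in short steps, Python scripts to look and compute and a tool call to move; the robot and the scene stay as the last step left them, time stands still between calls to the robot, and variables do not carry over. Pictures are saved under pics/ and viewed, at most 10 in all, crops included, and the job is handed in when it is done.

Besides the shell and the picture viewer there is one more tool, called after "Emit:" as name([rows], argument=value, ...), one row to a line, values as JSON. move_arm: Moves the arm, as the interface text tells. Its arguments: {"type":"object","properties":{"targets":{"type":"array"}},"required":["targets"]}

```bash
mkdir -p pics; cat > h.py <<'E'
import numpy as np, cv2, pickle
from workcell import sense, optics, ticket
def cap(n,f):
    c=optics.capture(n); pickle.dump(c,open(f'pics/{f}.pkl','wb')); cv2.imwrite(f'pics/{f}.png',c['color'][...,::-1]); return c
def ld(f): return pickle.load(open(f'pics/{f}.pkl','rb'))
E
python3 - <<'E'
from h import *
for n in('scene','top'):
    c=cap(n,n+'0'); print({k:v for k,v in c.items() if k!='color'})
print(sense())
E
```

```text
{'vfov': 48.42206455930896, 'cx': 313.77502690542093, 'cy': 236.4314513447652, 'extrinsics': array([[ 0.85007201,  0.52651927, -0.01245121, -0.43246526],
       [-0.27820363,  0.46898623,  0.83824499,  0.11694558],
       [ 0.44719158, -0.70910463,  0.54515164, -1.67203818],
       [ 0.        ,  0.        ,  0.        ,  1.        ]])}
{'vfov': 48.55654223057769, 'cx': 310.32004652829033, 'cy': 240.00553367156633, 'extrinsics': array([[ 0.01338   , -0.99971712,  0.01966369, -0.04240334],
       [ 0.99563063,  0.01513771,  0.09214385, -0.4997072 ],
       [-0.09241545,  0.01834488,  0.99555153, -1.48080431],
       [ 0.        ,  0.        ,  0.        ,  1.        ]])}
{'t': 0.1, 'q': array([-1.41828555e+00,  2.63464954e-01, -4.88882761e-02,  1.25941183e+00,
        3.03038579e-06,  1.41547074e+00]), 'qd': array([-0.00015163, -0.00156943,  0.00391903,  0.00072693,  0.0002124 ,
        0.00077567]), 'effort': array([ 5.96553757e-03, -6.38577962e+01,  3.85063148e+01,  1.00864645e-02,
       -2.43595326e-05, -4.14079830e-05]), 'tcp_pos': array([ 0.15901665, -0.5000653 ,  0.23087301]), 'orientation': array([ 9.88177848e-01,  1.53311142e-01,  2.19688968e-06, -4.84361729e-04]), 'wrist_force': array([-0.18244182,  0.21867663,  0.54848027]), 'torque': array([-0.02806745,  0.04154689, -0.03300882]), 'gripper_force': 0.0, 'grip_width': 0.08527491541823386}
```

View pics/scene0.png

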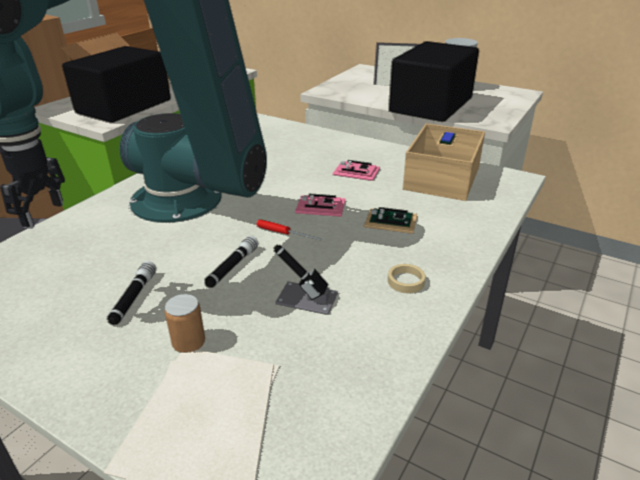

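View pics/top0.png

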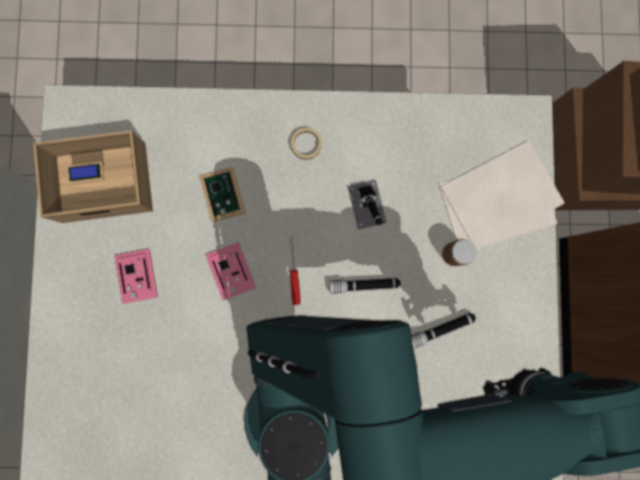

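The scene view shows the dock with its leaning torch at (303,280), the green circuit at (391,218), tape at (407,278), cup at (185,323) and screwdriver at (273,227). In the top view the dock is at (368,204), the circuit at (222,193), the tape at (305,143), the cup at (459,252) and the screwdriver at (295,275).

Torch candidates in the top view are (368,204) in the dock, (363,285) loose and (443,329) loose. The docked one fits: it is shorter and stands in the socket. Circuit candidates are green (222,193), pink (231,270) and pink (136,276); the green one is meant. I'll confirm both in an enlarged crop.

```bash
python3 - <<'E'
from h import *
t=ld('top0')['color'];s=ld('scene0')['color']
def z(im,x,y,w,h,W,H): return cv2.resize(im[y:y+h,x:x+w],(W,H),interpolation=cv2.INTER_CUBIC)
a=np.vstack([np.hstack([z(t,335,165,64,48*5//4,384,360)[:300],z(t,190,155,64,60,384,360)[:384]][:0] or [z(t,340,172,64,48,400,300),z(t,190,162,64,60,400,375)[:300]]),
 np.hstack([z(s,265,235,80,80,400,400)[:300],z(s,356,195,80,60,400,300)])])
cv2.imwrite('pics/crop1.png',a[...,::-1])
E
```

```text
(no output)
```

View pics/crop1.png

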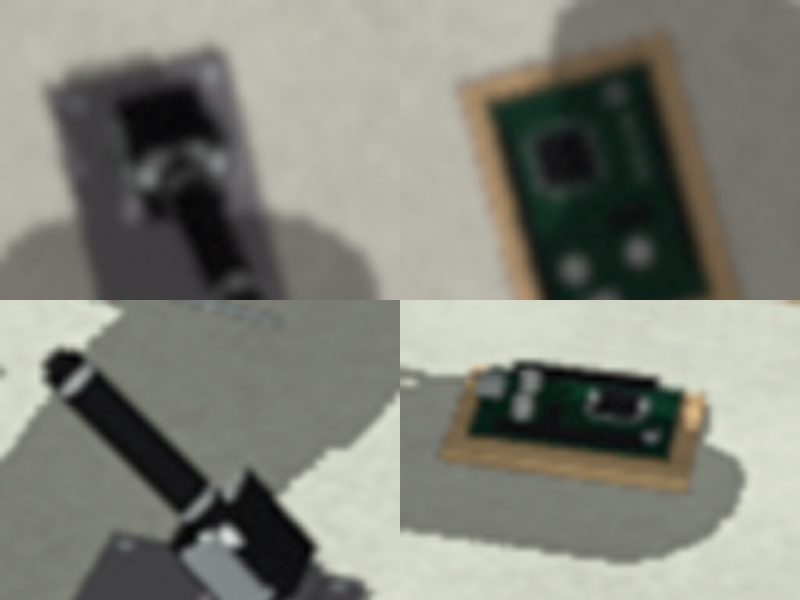

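The crop shows the docked torch: black barrel, lens end in the black socket, silver shoulder showing, and 145 mm class size. It also shows the green board with its large square chip at about top (216.9,187.3) and scene (399.8,215.4). Next I'll triangulate.

```bash
cat >> h.py <<'E'
def ray(c,p):
    E=c['extrinsics'];f=240/np.tan(np.radians(c['vfov']/2))
    d=E[:3,:3].T@np.array([(p[0]-c['cx'])/f,-(p[1]-c['cy'])/f,-1]); o=-E[:3,:3].T@E[:3,3]
    return o,d/np.linalg.norm(d)
def tri(*obs):
    A=np.zeros((3,3));b=np.zeros(3);R=[ray(c,p) for c,p in obs]
    for o,d in R: P=np.eye(3)-np.outer(d,d);A+=P;b+=P@o
    X=np.linalg.solve(A,b); return X,[round(1e3*np.linalg.norm(np.cross(X-o,d)),1) for o,d in R]
def onz(c,p,z): o,d=ray(c,p); return o+d*(z-o[2])/d[2]
def proj(c,X):
    E=c['extrinsics'];f=240/np.tan(np.radians(c['vfov']/2)); v=E[:3,:3]@X+E[:3,3]
    return c['cx']-f*v[0]/v[2], c['cy']+f*v[1]/v[2]
E
python3 - <<'E'
from h import *
t,s=ld('top0'),ld('scene0'); np.set_printoptions(precision=4,suppress=True)
print('chip',tri((t,(216.9,187.3)),(s,(399.8,215.4))), onz(t,(216.9,187.3),.02))
print('tail',tri((t,(380,222)),(s,(277.8,247.5))))
for n,p in dict(dockA=(348.8,186.4),dockB=(374.4,180),dockmid=(368,204),cup=(459,252),tape=(305,143),sd1=(292,237),sd2=(296,304)).items(): print(n,onz(t,p,.008))
# board corners from brown/green segmentation, dock from seg
b=cv2.cvtColor(t['color'],cv2.COLOR_RGB2HSV)
roi=np.zeros(b.shape[:2],np.uint8);roi[155:230,190:255]=1
m=((b[...,0]>8)&(b[...,0]<22)&(b[...,1]>80)|((b[...,0]>40)&(b[...,0]<90)&(b[...,1]>80))).astype(np.uint8)*roi
cs=max(cv2.findContours(m,0,1)[0],key=cv2.contourArea); r=cv2.minAreaRect(cs); print(r)
for p in cv2.boxPoints(r): print(p,onz(t,p,.012))
print('board c',onz(t,r[0],.012))
E
```

```text
chip (array([0.651 , 0.2353, 0.0165]), [np.float64(3.4), np.float64(3.4)]) [0.6474 0.233  0.02  ]
tail (array([ 0.5437, -0.2144,  0.1308]), [np.float64(3.6), np.float64(3.6)])
dockA [ 0.6588 -0.1446  0.008 ]
dockB [ 0.6789 -0.2186  0.008 ]
dockmid [ 0.6084 -0.2003  0.008 ]
cup [ 0.4737 -0.4622  0.008 ]
tape [ 0.7844 -0.0163  0.008 ]
sd1 [0.5095 0.0169 0.008 ]
sd2 [0.3196 0.0025 0.008 ]
((221.96267700195312, 194.10995483398438), (46.57252502441406, 33.23848342895508), 75.0685806274414)
[199.9046 175.8921] [0.6812 0.2838 0.012 ]
[232.0208 167.3278] [0.7079 0.1926 0.012 ]
[244.0208 212.3278] [0.5778 0.1549 0.012 ]
[211.9046 220.8921] [0.5517 0.2456 0.012 ]
board c [0.6294 0.2192 0.012 ]
```

Both views agree: chip at about (0.648,0.234), board yaw 16°, and the prediction from the board centre matches. The dock yaw is about 15° and the tail height about 0.14. I'll plan to grip coaxially from the tail end, so first go to a standoff along the axis.

```bash
cat >> h.py <<'E'
from scipy.spatial.transform import Rotation as Ro
def toolR(a,yaw):  # tool z=-a, y near -dock y
    z=-np.array(a)/np.linalg.norm(a); y=np.array([np.sin(yaw),-np.cos(yaw),0]); y-=z*(y@z); y/=np.linalg.norm(y)
    return Ro.from_matrix(np.c_[np.cross(y,z),y,z])
def rel(p,R):
    s=sense();R0=Ro.from_quat(s['orientation']); print('shift cm',(R0.inv().apply(p-s['tcp_pos'])*100).round(2),'turn',(R0.inv()*R).as_rotvec().round(4),'t',s['t'])
def axis(yaw,tilt=40): k=np.radians(tilt); return np.array([-np.sin(k)*np.cos(yaw),-np.sin(k)*np.sin(yaw),np.cos(k)])
E
python3 - <<'E'
from h import *
y=np.radians(15);a=axis(y);seat=np.array([.635,-.19,.032]); rel(seat+.23*a,toolR(a,y))
E
```

```text
shift cm [ 39.99 -15.8    2.29] turn [-0.017   0.6979  0.0438] t 0.1
```

Emit:
move_arm([
  [[1, 6, -2.5, 0.3, 0, 0.1, 0], [1, 12, -5, 0.6, 0, 0.2, 0], [1, 17, -7, 0.9, 0, 0.3, 0], [1, 22, -9, 1.2, 0, 0.4, 0], [1, 27, -11, 1.5, 0, 0.5, 0.02], [1, 32, -13, 1.8, 0, 0.6, 0.03], [1, 37, -14.5, 2.1, -0.01, 0.65, 0.04], [1, 40, -15.8, 2.3, -0.017, 0.698, 0.044], [1, 40, -15.8, 2.3, -0.017, 0.698, 0.044], [1, 40, -15.8, 2.3, -0.017, 0.698, 0.044]],
])

```text
t: 1.35
tcp_pos: [0.4921, -0.2289, 0.2083]
orientation: [0.932, 0.123, 0.339, -0.044]
wrist_force: [-0.2, -0.0, 0.5]
grip_width: 0.0853
gripper_force: 0.0
```

```bash
python3 - <<'E'
from h import *
c=cap('wrist','w1'); cap('top','t1');cap('scene','s1'); print(sense()['tcp_pos'], sense()['orientation'],c['vfov'],c['cx'],c['cy'])
y=np.radians(15);a=axis(y);seat=np.array([.635,-.19,.032])
for s in(0,.046,.145): print(s,[np.round(v,1) for v in proj(c,seat+s*a)])
E
```

```text
[ 0.49215139 -0.22953378  0.2084287 ] [ 0.93176229  0.12224557  0.33904525 -0.04385627] 71.75491123611611 318.6718814458244 234.2734218178536
0 [np.float64(317.7), np.float64(199.6)]
0.046 [np.float64(317.6), np.float64(209.1)]
0.145 [np.float64(317.4), np.float64(241.1)]
```

View pics/w1.png

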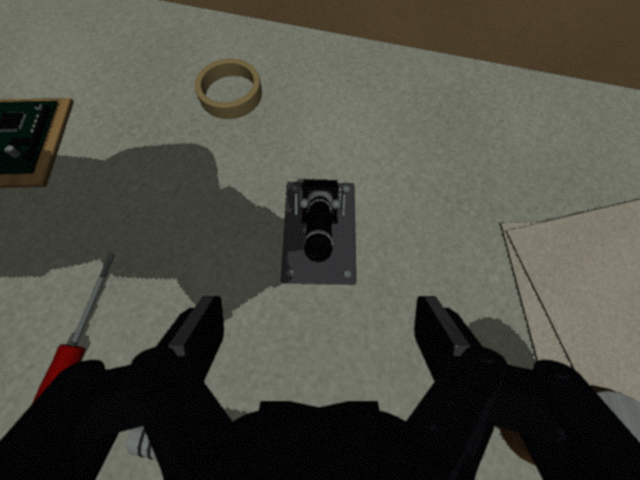

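The wrist view shows the torch tail at (319,247), the socket mouth at about (320,203), and the dock plate corners at (288,182), (354,183), (281,283) and (356,283). I'll refine from these.

```bash
python3 - <<'E'
from h import *
c,s,t=ld('w1'),ld('s1'),ld('t1'); np.set_printoptions(precision=4,suppress=True)
P=[onz(c,p,.008) for p in((288,182),(354,183),(281,283),(356,283))]; print(np.array(P),'centre',np.mean(P,0))
print('len',np.linalg.norm(P[0]-P[2]),np.linalg.norm(P[1]-P[3]),np.linalg.norm(P[0]-P[1]),np.linalg.norm(P[2]-P[3]))
v=P[0]+P[1]-P[2]-P[3]; y=np.arctan2(v[1],v[0]); w=P[0]+P[2]-P[1]-P[3];print('yaw',np.degrees(y),np.degrees(np.arctan2(-w[0],w[1])))
print('tail',tri((c,(319,247)),(s,(277.8,247.5))), 'at z .143',onz(c,(319,247),.143))
im=[]
for cc,x0,y0 in((c,265,165),(s,250,225)): im.append(cv2.resize(cc['color'][y0:y0+125,x0:x0+100],(400,500),interpolation=cv2.INTER_CUBIC))
cv2.imwrite('pics/crop2.png',np.hstack(im)[...,::-1])
E
```

```text
[[ 0.6617 -0.1443  0.008 ]
 [ 0.6817 -0.2244  0.008 ]
 [ 0.5365 -0.1744  0.008 ]
 [ 0.5579 -0.2545  0.008 ]] centre [ 0.6094 -0.1994  0.008 ]
len 0.12882973921131785 0.1274065218061026 0.08258789031334056 0.08294778302979973
yaw 13.602258605628883 14.501331319150902
tail (array([ 0.5462, -0.2142,  0.1311]), [np.float64(1.5), np.float64(1.5)]) at z .143 [ 0.5409 -0.2164  0.143 ]
```

View pics/crop2.png

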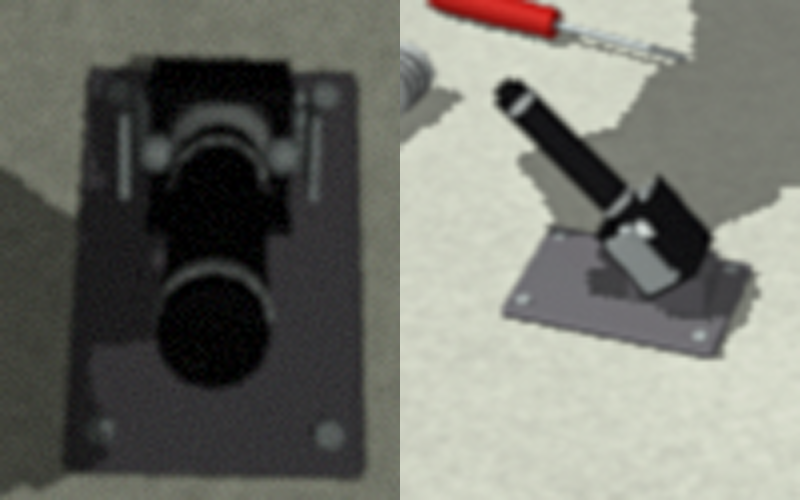

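```bash
cat > fit.py <<'E'
from h import *
from scipy.optimize import least_squares
np.set_printoptions(precision=4,suppress=True)
L={'A':(.065,.0425),'B':(.065,-.0425),'C':(-.065,.0425),'D':(-.065,-.0425)}
def pts(p):
    x,y,w=p[:3];R=np.array([[np.cos(w),-np.sin(w)],[np.sin(w),np.cos(w)]])
    o=np.array([x,y]); d={k:np.r_[o+R@v,.008] for k,v in L.items()}
    seat=np.r_[o+R@[.03,0],.032]; d['T']=seat+.14*axis(w); return d,seat
def fit(obs,off=True):
    cams=[c for c,_ in obs]
    def f(p):
        d,_=pts(p);r=[]
        for i,(c,o) in enumerate(obs):
            e=p[3+3*i:6+3*i]
            for k,q in o.items(): r+=list((np.array(proj(c,d[k]+e))-q)/1.0)
            r+=list(e/.002)
        return r
    s=least_squares(f,np.r_[.609,-.199,.25,np.zeros(3*len(obs))]);p=s.x
    d,seat=pts(p);print('dock',p[:2],'yaw',p[2],'deg',np.degrees(p[2]),'seat',seat,'tail140',d['T'],'cost',s.cost);print('off mm',p[3:].reshape(-1,3)*1e3)
    for i,(c,o) in enumerate(obs): print({k:(np.array(proj(c,d[k]+p[3+3*i:6+3*i]))-q).round(1) for k,q in o.items()})
    return p
O1=(ld('w1'),dict(A=(287.5,182.5),B=(354.5,183),C=(281,282.5),D=(356,283),T=(318.5,247.5)))
O2=(ld('s1'),dict(A=(337.5,291.2),B=(328.2,314),C=(288.2,282),D=(275.7,303.7),T=(277.5,248.3)))
if __name__=='__main__': p=fit([O1,O2])
E
python3 fit.py
```

```text
dock [ 0.6099 -0.2001] yaw 0.24350769435623212 deg 13.951963165573716 seat [ 0.639  -0.1929  0.032 ] tail140 [ 0.5517 -0.2146  0.1392] cost 60.790545541754895
off mm [[-2.4816  0.3543 -3.4685]
 [ 2.4816 -0.3543 -2.5541]]
{'A': array([-0.7,  1.7]), 'B': array([-0.2,  2.2]), 'C': array([-0.5,  3.2]), 'D': array([0.9, 4.1]), 'T': array([ 0.5, -7.9])}
{'A': array([0.4, 0.2]), 'B': array([-0.5,  0.2]), 'C': array([-1.6, -0.4]), 'D': array([-1.8, -0.4]), 'T': array([ 2.3, -1.4])}
```

The tail residual suggests the torch sags in the 30 mm socket, which gives about 1 mm of play. I'll let the tilt be free and take a closer second wrist view.

```bash
sed -i "s/axis(w); return/axis(w,p[3]*10) if 0 else seat+.14*axis(w,p[3]*10); return/; s/d\['T'\]=seat+.14\*axis(w,p\[3\]\*10) if 0 else /d['T']=/; s/p\[3+3\*i:6+3\*i\]/p[4+3*i:7+3*i]/g; s/p\[3:\].reshape/p[4:].reshape/; s/-.199,.25,np/-.199,.25,4.,np/; s/'deg',np.degrees(p\[2\])/'tilt',p[3]*10/" fit.py; python3 fit.py
python3 - <<'E'
from h import *
y=.2435;a=axis(y,43);seat=np.array([.639,-.193,.032]); R=toolR(a,y)
rel(seat+.19*a+R.apply([0.0,0.03,0]),R)
E
```

```text
dock [ 0.6123 -0.1992] yaw 0.24139710433270495 tilt 44.204613459340926 seat [ 0.6414 -0.1921  0.032 ] tail140 [ 0.5466 -0.2154  0.1324] cost 5.739656451642274
off mm [[-1.5005  0.3012 -2.595 ]
 [ 1.5005 -0.3012 -1.7369]]
{'A': array([-0.5, -1.1]), 'B': array([-0.1, -0.4]), 'C': array([-0.5, -0.1]), 'D': array([0.8, 0.9]), 'T': array([ 0.2, -0. ])}
{'A': array([ 1.1, -0. ]), 'B': array([ 0.2, -0. ]), 'C': array([-0.9, -0.7]), 'D': array([-1.1, -0.7]), 'T': array([0. , 0.2])}
shift cm [-0.78  3.03  4.24] turn [-0.0104  0.0527  0.0135] t 1.5
```

```bash
python3 - <<'E'
from h import *
y=.2414;a=axis(y,43);T=np.array([.5466,-.2154,.1324])
rel(T+.03*a,toolR(a,y))
E
```

```text
shift cm [-0.73 -0.01  6.44] turn [-0.0118  0.0527  0.0151] t 1.5
```

Emit:
move_arm([
  [[1, -0.3, 0, 2.5, -0.01, 0.05, 0.015], [1, -0.7, 0, 4.5, -0.012, 0.053, 0.015], [1, -0.73, 0, 6.4, -0.012, 0.053, 0.015], [1, -0.73, 0, 6.4, -0.012, 0.053, 0.015], [1, -0.73, 0, 6.4, -0.012, 0.053, 0.015]],
])

```text
t: 2.12
tcp_pos: [0.5266, -0.22, 0.1551]
orientation: [0.923, 0.112, 0.364, -0.044]
wrist_force: [-0.5, -0.2, 0.2]
grip_width: 0.0853
gripper_force: 0.0
```

```bash
python3 - <<'E'
from h import *
c=cap('wrist','w2'); s=sense();R=Ro.from_quat(s['orientation']);z=R.as_matrix()[:,2]
im=c['color'].copy()
for d in(.0,.03,.07,.12): 
    q=proj(c,s['tcp_pos']+d*z); print(d,q); cv2.circle(im,tuple(int(v) for v in q),3,(255,0,0),-1)
cv2.imwrite('pics/w2m.png',im[...,::-1])
E
```

```text
0.0 (np.float64(318.1275094231738), np.float64(299.0218547193509))
0.03 (np.float64(318.2170544694043), np.float64(273.00250171202504))
0.07 (np.float64(318.30132993114546), np.float64(248.51434651854444))
0.12 (np.float64(318.3737524293823), np.float64(227.4703398803253))
```

View pics/w2m.png

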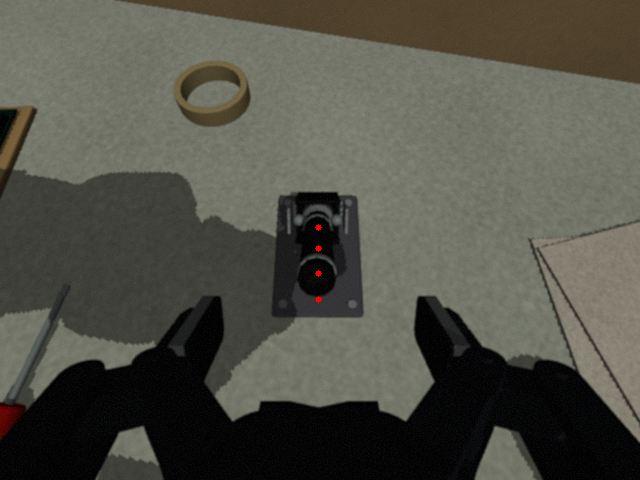

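The tail disc is at (317,277), against the predicted axis point (318,273), so it's aligned within about 3 mm. I'll advance 7.5 cm and close.

Emit:
move_arm([
  [[1, -0.15, 0, 3, 0, 0, 0], [1, -0.15, 0, 5.5, 0, 0, 0], [1, -0.15, 0, 7.5, 0, 0, 0], [1, -0.15, 0, 7.5, 0, 0, 0], [-1, -0.15, 0, 7.5, 0, 0, 0], [-1, -0.15, 0, 7.5, 0, 0, 0], [-1, -0.15, 0, 7.5, 0, 0, 0], [-1, -0.15, 0, 7.5, 0, 0, 0], [-1, -0.15, 0, 7.5, 0, 0, 0], [-1, -0.15, 0, 7.5, 0, 0, 0], [-1, -0.15, 0, 7.5, 0, 0, 0], [-1, -0.15, 0, 7.5, 0, 0, 0]],
])

```text
t: 3.68
tcp_pos: [0.5754, -0.2075, 0.0991]
orientation: [0.923, 0.112, 0.364, -0.044]
wrist_force: [-5.6, -0.2, 6.9]
grip_width: 0.0204
gripper_force: 58.4
```

```bash
python3 - <<'E'
from h import *
s=sense();print(s['t'],s['tcp_pos'],s['wrist_force'],s['torque'],s['grip_width'],s['gripper_force'])
R=Ro.from_quat(s['orientation']); print('pull 10cm at tilt 41 in tool cm',R.inv().apply(axis(.2414,41))*10, 'tilt',np.degrees(np.arccos(-R.as_matrix()[2,2])))
E
```

```text
3.675 [ 0.57536887 -0.20748104  0.09905696] [-5.55226044 -0.18432215  6.93536735] [0.09534096 0.52092187 0.19064728] 0.020404289525305937 58.42389643192291
pull 10cm at tilt 41 in tool cm [ 3.59927615e-01 -4.70791389e-03 -9.99351940e+00] tilt 43.06266394553432
```

Gripped at 58 N. Now a slow pull.

Emit:
move_arm([
  [[-1, 0, 0, -0.3, 0, 0, 0], [-1, 0.02, 0, -0.6, 0, 0, 0], [-1, 0.03, 0, -0.9, 0, 0, 0], [-1, 0.04, 0, -1.2, 0, 0, 0], [-1, 0.06, 0, -1.6, 0, 0, 0], [-1, 0.07, 0, -2, 0, 0, 0], [-1, 0.1, 0, -2.6, 0, 0, 0], [-1, 0.12, 0, -3.3, 0, 0, 0], [-1, 0.14, 0, -4, 0, 0, 0], [-1, 0.17, 0, -4.8, 0, 0, 0]],
])

```text
t: 4.92
tcp_pos: [0.5444, -0.2151, 0.1354]
orientation: [0.923, 0.112, 0.364, -0.044]
wrist_force: [0.1, 0.1, -0.3]
grip_width: 0.0207
gripper_force: 59.9
```

Emit:
move_arm([
  [[-1, 0.05, 0, -1.5, 0, 0, 0], [-1, 0.1, 0, -3, 0, 0, 0], [-1, 0.1, 0, -4.5, 0, 0, 0], [-1, 0.1, 0, -6, 0, 0, 0], [-1, 0.1, 0, -6, 0, 0, 0], [-1, 0.1, 0, -6, 0, 0, 0]],
])

```text
t: 5.68
tcp_pos: [0.5058, -0.2246, 0.1793]
orientation: [0.923, 0.112, 0.364, -0.044]
wrist_force: [0.3, 0.2, -0.7]
grip_width: 0.021
gripper_force: 60.0
```

```bash
python3 - <<'E'
from h import *
s=sense();print(s['t'],s['tcp_pos'],s['wrist_force'],s['grip_width'],s['gripper_force'],s['q'])
w=cap('wrist','w3')['color'];c=cap('scene','s3')['color']
cv2.imwrite('pics/c3.png',np.hstack([cv2.resize(w,(400,300)),cv2.resize(c[150:330,180:420],(400,300))])[...,::-1])
E
```

```text
5.675 [ 0.50575947 -0.22464095  0.17933171] [ 0.28526559  0.19643015 -0.72270568] 0.02097610520538901 59.96094882488251 [-0.90459535  0.09964394 -0.66767034  0.43667319  0.67131925  2.1241015 ]
```

View pics/c3.png

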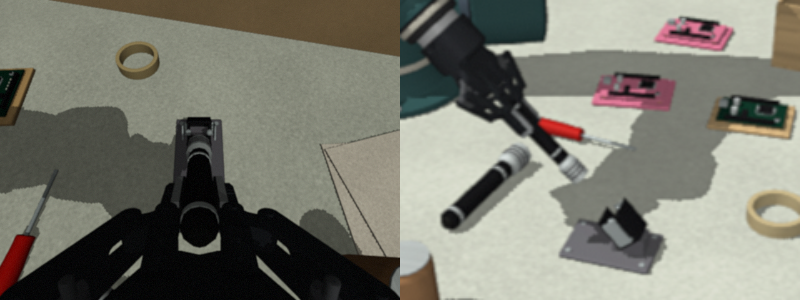

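The torch is out, held coaxially and clear of the dock. Next I'll raise it, set it upright, then traverse with a tool yaw of about 1.0 rad, which keeps joint 6 in range.

```bash
python3 - <<'E'
from h import *
rel(np.array([.506,-.21,.29]),toolR([0,0,1],.4))
E
```

```text
shift cm [ 7.84 -1.4  -7.86] turn [ 0.0585 -0.7494 -0.1501] t 5.775
```

Emit:
move_arm([
  [[-1, 1, -0.2, -1.2, 0, 0, 0], [-1, 2.5, -0.4, -2.6, 0, -0.12, 0], [-1, 4, -0.7, -4, 0.01, -0.24, -0.03], [-1, 5.5, -1, -5.4, 0.02, -0.36, -0.06], [-1, 6.8, -1.2, -6.8, 0.03, -0.48, -0.09], [-1, 7.8, -1.4, -7.9, 0.04, -0.6, -0.12], [-1, 7.8, -1.4, -7.9, 0.05, -0.7, -0.14], [-1, 7.8, -1.4, -7.9, 0.0585, -0.749, -0.15], [-1, 7.8, -1.4, -7.9, 0.0585, -0.749, -0.15], [-1, 7.8, -1.4, -7.9, 0.0585, -0.749, -0.15]],
])

```text
t: 7.02
tcp_pos: [0.5054, -0.2102, 0.2902]
orientation: [0.98, 0.198, 0.001, 0.0]
wrist_force: [-0.2, -0.6, -1.2]
grip_width: 0.0209
gripper_force: 59.9
```

```bash
python3 - <<'E'
from h import *
s=sense();print(s['tcp_pos'],s['q'],s['gripper_force'],np.degrees(np.arccos(-Ro.from_quat(s['orientation']).as_matrix()[2,2])))
rel(np.array([.648,.234,.24]),toolR([0,0,1],1.0))
E
```

```text
[ 0.50537162 -0.21018158  0.2901891 ] [-5.43542820e-01  2.92332490e-01  1.52183395e-01  1.42946858e+00
  9.56871313e-04  2.19860089e+00] 59.94721055030823 0.08698444763294837
shift cm [ 30.41 -35.38   5.05] turn [ 0.0008 -0.0013 -0.6006] t 7.025
```

Emit:
move_arm([
  [[-1, 2, -2.3, 0, 0, 0, 0], [-1, 5, -5.8, 0, 0, 0, -0.1], [-1, 8.5, -9.9, 0, 0, 0, -0.18], [-1, 12, -14, 0, 0, 0, -0.26], [-1, 15.5, -18, 0, 0, 0, -0.34], [-1, 19, -22.1, 0, 0, 0, -0.42], [-1, 22.5, -26.2, 0, 0, 0, -0.5], [-1, 26, -30.3, 1, 0, 0, -0.56], [-1, 29, -33.8, 2, 0, 0, -0.6], [-1, 30.4, -35.4, 3.5, 0, 0, -0.6], [-1, 30.4, -35.4, 5, 0, 0, -0.6], [-1, 30.4, -35.4, 5, 0, 0, -0.6]],
])

```text
t: 8.52
tcp_pos: [0.6471, 0.2333, 0.2394]
orientation: [0.878, 0.479, -0.001, 0.0]
wrist_force: [-0.2, -0.1, -0.5]
grip_width: 0.021
gripper_force: 60.0
```

```bash
python3 - <<'E'
from h import *
s=sense();print(s['t'],s['tcp_pos'],s['q'],s['gripper_force'],s['wrist_force'])
w=cap('wrist','w4')['color'];c=cap('scene','s4')['color']
print([proj(ld('s4'),s['tcp_pos']+np.array(d)) for d in((0,0,0),(0,0,-.095))])
print([proj(ld('w4'),s['tcp_pos']+np.array(d)) for d in((0,0,0),(0,0,-.095))], proj(ld('w4'),np.array([.648,.234,.02])))
cv2.imwrite('pics/c4.png',np.hstack([cv2.resize(w,(400,300)),cv2.resize(c[90:240,300:500],(400,300),interpolation=cv2.INTER_CUBIC)])[...,::-1])
E
```

```text
8.525 [0.64713397 0.2332777  0.23944241] [ 2.27805334e-01  5.63583299e-01  4.62336294e-01  1.47068258e+00
 -3.43179472e-04  2.37099803e+00] 60.009223222732544 [-0.17383369 -0.1250076  -0.54421124]
[(np.float64(403.1978451858769), np.float64(143.41765928990253)), (np.float64(400.47563368912785), np.float64(175.62392876078894))]
[(np.float64(318.0928788245701), np.float64(298.38297296675063)), (np.float64(318.34107658712264), np.float64(236.50462929653264))] (np.float64(318.784903038642), np.float64(200.38762618207497))
```

View pics/c4.png

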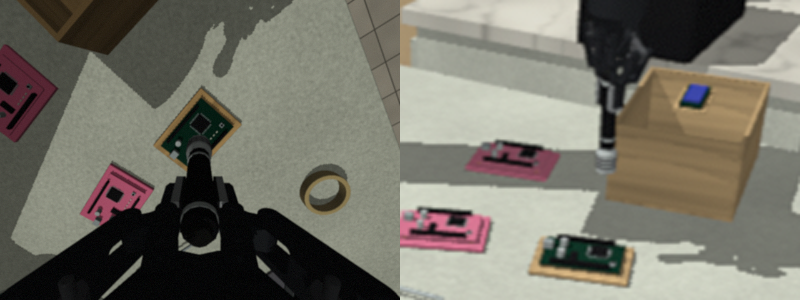

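The wrist view shows the chip centre at about (322,198) against the predicted (319,200), with the lens just below it along the axis. The scene view shows the torch vertical with its lens at (403,174), as predicted to within about 2 px. I'll lower it 2.4 cm, settle, and check.

Emit:
move_arm([
  [[-1, 0, 0, 0.8, 0, 0, 0], [-1, 0, 0, 1.6, 0, 0, 0], [-1, 0, 0, 2.4, 0, 0, 0], [-1, 0, 0, 2.4, 0, 0, 0], [-1, 0, 0, 2.4, 0, 0, 0], [-1, 0, 0, 2.4, 0, 0, 0], [-1, 0, 0, 2.4, 0, 0, 0], [-1, 0, 0, 2.4, 0, 0, 0]],
])

```text
t: 9.62
tcp_pos: [0.6478, 0.2341, 0.2165]
orientation: [0.878, 0.479, 0.0, 0.0]
wrist_force: [-0.5, 0.1, 0.2]
grip_width: 0.0204
gripper_force: 60.0
```

```bash
python3 - <<'E'
from h import *
s=sense();print(s['t'],s['tcp_pos'],np.abs(s['qd']).max(),s['gripper_force'],s['grip_width'])
w=cap('wrist','w5')['color'];c=cap('scene','s5')['color'];t=cap('top','t5')['color']
for z in(.10,.12,.14): print(z,proj(ld('s5'),np.r_[s['tcp_pos'][:2],z]))
print('chip',proj(ld('s5'),np.array([.648,.234,.02])))
cv2.imwrite('pics/c5.png',np.hstack([cv2.resize(w[120:420,120:520],(400,300)),cv2.resize(c[130:250,330:490],(400,300),interpolation=cv2.INTER_CUBIC)])[...,::-1])
E
```

```text
9.625 [0.64775422 0.23408312 0.2165244 ] 0.0014326889484372316 60.00768184661865 0.020385249575015887
0.1 (np.float64(399.5900561849202), np.float64(189.85949150251585))
0.12 (np.float64(400.1313647092166), np.float64(183.48294573030327))
0.14 (np.float64(400.680691928746), np.float64(177.01194074510641))
chip (np.float64(397.56814095417076), np.float64(214.49613645989234))
```

View pics/c5.png

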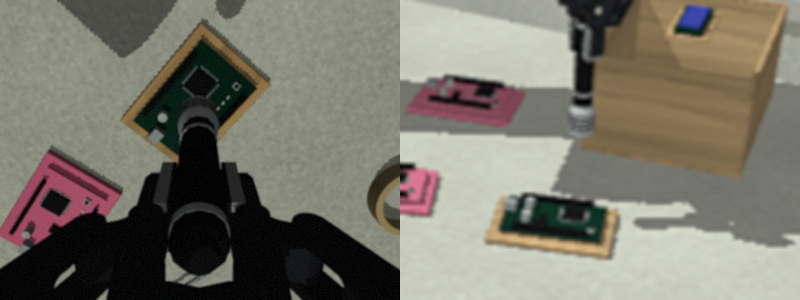

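The scene view shows the lens at (402,183), which puts it at z ≈ 0.12. The chip is at (399,216). Both carry the same +2 px offset from the prediction, so the lens is over the chip.

```bash
python3 -c "
from h import *
print(ticket.sign_off())"
```

```text
the job is handed in; nothing more can be done
None
```

The torch is out of the dock and held upright, lens down, about 10 cm above the middle of the chip; I handed the job in at about 10 s of robot time, and sign-off returned no verdict.

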